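# Hold the spring clip open over the order card

### The arm

A 6-joint arm with a two-finger parallel gripper is mounted at the origin on a cart in front of the work surface, level with it; the furniture and walls round the work are solid. World frame = base frame: x ahead of the robot, y to its left, z up, the work surface at z = 0. Lengths are in mm, angles in rad, forces in N, time in s.
With the tool pointing down it reaches from about 350 to 775 mm from the base axis. Payload 7.3 kg.
Tool frame: the origin (TCP) lies midway between the tips of the shut fingers; the grasp point (between the pads) lies 19 mm behind it; z points along the fingers, y is the line along which they close (so a half turn about z gives the same grasp; the last joint's range is limited). The gripper opens to 92 mm and grips with 3 to 60 N. Pads are 19 mm wide; open, the fingers measure 130 mm over their backs; the gripper's body (75 mm by 190 mm) begins 47 mm behind the grasp point.
Start: joints at [-1.445, 0.342, 1.524, -0, 1.275, -0.146], TCP at [140.967, -505.74, 226.741] pointing down, gripper open.
Joint ranges: [-2.53, 2.53], [-0.77, 2.02], [0.04, 2.7], [-1, 4.14], [0.28, 2.66], [-3.11, 3.11]. Speed limits (rad/s): [2.57, 2.57, 3.14, 3.14, 3.14, 3.14].

### API

Orientations are given as [roll, pitch, yaw] about the fixed x, y, z axes, in that order (R = Rz(yaw) Ry(pitch) Rx(roll)).
In Python, from plant import bot gives the robot as it stands. The module is installed in compiled form; this text tells all that it offers.
- The arm moves only by the shell command python3 -m crank 'ROWS' [OPENING]. ROWS is JSON, a list of rows, each a list of 6 numbers: the shift along the tool's x, y, z in m, then the turn, a rotation vector about the tool's x, y, z in rad. In form: [[dx, dy, dz, wx, wy, wz], ...]. A call has 1 to 5 rows; each row shifts and turns the commanded pose from where the row before left it, along the tool's axes as they then stand; what a row does not reach is not made up. A row lasts 1/8 s, in which the tool goes at most 62.5 mm and 10.7 degrees, less where a joint would pass 70% of its speed; a pose out of reach is approached as far as the arm can. A call is refused whole if a number of a shift passes 0.0625 or a number of a turn 0.188, either way. A call with a gripper value outside its range is refused whole. OPENING is the opening in per cent of the stroke, from 0 (shut) to 100 (fully open), set as the call begins (- or left out, the last holds). The fingers move at their own pace and stop on an object; the grip force is fixed at half the most. Time passes only in rows, so rows that do not move let the fingers close. It gives the time, the measured TCP pose, the force, the opening and the grip force at its end, in the units of the state.
- bot.get_obs(): the state, without advancing time (a new reading comes with each control period).
- bot.capture(name): name is "scene" or "top" or "wrist"; returns a dict with "color" (400x640x3 uint8, blue, green, red), "fov_y" (degrees; the focal length in pixels is half the picture's height over the tangent of half this angle, whatever the lens; pixels are square), "cx", "cy" (the principal point, pixels), "k1" (the pictures are not rectified: a ray, as slopes to the right and down, at radius r is drawn at 1 + k1 r^2 times it, then the intrinsics apply), "extrinsics" (4x4, takes a point from world to camera coordinates); the wrist camera has in their place "tool_from_camera" (4x4, takes a point from camera to tool coordinates, whose origin is the TCP and whose axes are the flange's). Camera axes: x right, y up, looking along -z (the intrinsics and any distortion apply to the point x, -y, -z); pixel columns grow to the right and rows downward; lengths in mm; the calibration is good to about 2 mm. A picture is of the moment at which its call begins: read the wrist's pose just before it. There is no depth.
- bot.close_job(): hands the job in; it is judged then, once.
The state is a dict: "time": time; "joint_positions": joint angles; "dq": joint speeds; "tau": joint torques, N m; "tool_pos": TCP position; "tcp_rot": TCP orientation; "contact_force": force on the tool from outside, world axes, zero at the start; "moment": the same for the moment, N m; "grip_width": finger opening in mm; "finger_force": force on a finger pad.
Only numpy, scipy, OpenCV 4.12 (cv2) and the standard library are available. Lean on these libraries where they do the work, as an engineer would, in place of code of your own. Each camera call takes 0.05 s, during which the arm holds its last target. There are 200 camera calls.

### The job

The orange spring clip is biting on the steel tab of its parking stand: squeeze its handles to spread it open, lift it off, and carry it to the blue order card. Finish while still holding the clip squeezed wide open and upright, its gaping jaws one on each side of the middle of the blue card's top edge, well down over the edge but not touching the card, so that a colleague can slip the receipt in; do not let go. Do not shove or tip the blue card, and leave the white card and everything else standing where it is.

Things in the scene. Friction and masses are not known exactly. Their poses are not given: they have to be found in the camera images.
- clip: Orange plastic spring clip, black grip patches, 0.09 kg, 99 mm tall, upright: jaws down, two V handles up. Origin at the steel pivot pin; z up, y along the pin, x the way handles and jaws spread (both sides alike). 26 mm wide in y (pin 32). Handles reach 5 to 54 mm above the pin, jaws 45 mm below. It springs shut when let go; holding it squeezed with 20 to 60 N is fine.
- clip_grip (a point): Middle between the two handles, 33 mm above the pin: squeeze here, along x. Axes as the clip. Over the handle tops it is 55 mm wide in x as parked (61 mm shut); fully squeezed, the handles' outer faces are parallel and 26 mm apart. Squeezing here takes about 5 N a side to start, 9 N at the stop.
- clip_mouth (a point): Middle between the two jaw tips, 45 mm below the pin, at the lowest level of the clip. The throat between the jaws is free up to 37 mm above this point. Axes as the clip.
- clip_jaw_a (a joint): Opening angle of the jaw on the clip's -x side (rad): -0.06 shut, 0 as parked on the 6 mm tab (jaw pads 6 mm apart), 0.28 fully open at the stop (jaw tips about 30 mm apart inside). The other jaw always opens by the same angle.
- stand_tab (a point): Middle of the top edge of the stand's upright steel tab, 70 mm above the counter; tab 6 mm thick in x, 36 mm long in y, z up. The clip sits astride it, x with x, its pin 8 mm above this point, so it comes free 40 mm higher. The stand is fixed to the counter: white plastic foot 85 x 85 x 18 mm.
- blue_card: Blue stiff card, upright in a weighted light-wood foot, loose, 0.6 kg together. Origin at the underside of the foot; z up, x square to the card's face, y along its top edge. Foot 60 x 100 x 24 mm; card 3.5 mm thick, 90 mm long in y, its top edge 110 mm above the counter.
- blue_card_edge (a point): Middle of the blue card's top edge, 110 mm above the counter, axes as the card.
- white_card: The same foot with a white card, same sizes and axes; to be left where it stands.
- sugar_jar: Closed jar of sugar, 81 mm across, 163 mm tall, bystander at the back. Origin at its underside.
- sauce_bottle: White sauce bottle with a blue cap, 53 x 87 x 174 mm, bystander at the back. Origin at its underside.
- shaker_salt: Table shaker with darker grey contents, 44 mm across, 90 mm tall, bystander at the back. Origin at its underside.
- shaker_pepper: Table shaker with white contents, 44 mm across, 90 mm tall, bystander at the back. Origin at its underside.
- tub: Small dessert tub, 72 mm across, 71 mm tall, bystander in front. Origin at its underside.
- apple: Red apple, 77 mm across, 73 mm tall, bystander at the back. Origin at its underside.
- marker: Red and white marker pen lying in front, 135 mm long, 17 mm thick, bystander. Origin at its underside.
Things that resemble listed ones, but are neither listed nor needed, are in the scene too. Of the things like the clip, leave any that is pink; of the rest the larger one is meant. What is shaped like the blue_card but yellow is not meant.

How it is judged (in metres and radians):
On the way, in this order (a step that is already met when the one before it is completed fails the run):
1. the clip is squeezed open in the fingers while it is still on the tab (value of joint clip_jaw_a above 0.15 rad and contact force between the fingers and clip above 2 N and distance between clip_mouth and stand_tab below 0.045 m), for 0.1 s.
2. the clip is lifted off the tab, held in the fingers (z of clip_mouth in the frame of stand_tab above 0.005 m and contact force between the fingers and clip above 2 N), for 0.1 s.
At the end, for the whole second after the job is handed in: Clip held still in the fingers, open over 0.2 rad a jaw, upright and square to the blue card within 17 deg; mouth within 10 mm of the card plane and 25 mm of mid-edge, jaw tips 7 to 37 mm below the edge, not touching the card, which stands upright within 15 mm of its start (value of joint clip_jaw_a above 0.2 rad and contact force between the fingers and clip above 2 N and x of clip_mouth in the frame of blue_card_edge between -0.01 and 0.01 m and y of clip_mouth in the frame of blue_card_edge between -0.025 and 0.025 m and z of clip_mouth in the frame of blue_card_edge between -0.037 and -0.007 m and angle between the y axis of clip and the y axis of blue_card, either way round below 0.3 rad and angle between clip's own z axis and vertical below 0.3 rad and contact force between clip and blue_card below 0.2 N and distance of blue_card from where it was at the start of the episode below 0.015 m and angle between blue_card's own z axis and vertical below 0.05 rad and linear speed of clip below 0.02 m/s); the arm keeps its last pose, push and grip.
It fails at once if the blue card is shoved more than 30 mm or tipped (distance of blue_card from where it was at the start of the episode above 0.03 m or angle between blue_card's own z axis and vertical above 0.25 rad).
It fails at once if the white card is moved more than 15 mm (distance of white_card from where it was at the start of the episode above 0.015 m).
It fails at once if a bystander (jar, bottle, shaker, tub, apple, marker) is moved more than 20 mm (distance of any of sugar_jar, sauce_bottle, shaker_salt, shaker_pepper, tub, apple, marker from where it was at the start of the episode above 0.02 m).
It also fails if it takes over 38 s, if anything falls off the work surface, if the arm or the gripper's body presses on something with over 40 N, if the wrist force passes 120 N, or if a joint passes its speed limit or range.

## Working session

There is one attempt and no reset: what is moved stays moved. The work goes in short steps, Python scripts to look and compute and a shell command to move; the robot and the scene stay as the last step left them, time stands still between calls to the robot, and variables do not carry over. Pictures are saved under pics/ and viewed, at most 10 in all, crops included, and the job is handed in when it is done.

```bash
mkdir -p pics; cat > h.py <<'E'
import numpy as np, cv2
from plant import bot
from scipy.spatial.transform import Rotation as R
def K(c):
    f=200/np.tan(np.radians(c["fov_y"])/2); return np.array([[f,0,c["cx"]],[0,f,c["cy"]],[0,0,1.]]),np.array([c["k1"],0,0,0,0.])
F=np.diag([1,-1,-1,1.])
def ext(c,obs=None):
    if "extrinsics" in c: return F@np.array(c["extrinsics"])
    T=np.eye(4);T[:3,:3]=R.from_euler('xyz',obs["tcp_rot"]).as_matrix();T[:3,3]=obs["tool_pos"]
    return F@np.linalg.inv(T@np.array(c["tool_from_camera"]))
def ray(c,px,obs=None):
    k,d=K(c);E=ext(c,obs)
    p=cv2.undistortPoints(np.array(px,float).reshape(-1,1,2),k,d).reshape(-1,2)
    v=np.c_[p,np.ones(len(p))]@E[:3,:3]; return -E[:3,:3].T@E[:3,3],v/np.linalg.norm(v,axis=1,keepdims=True)
def plane(c,px,z,obs=None):
    o,v=ray(c,px,obs); return o+v*((z-o[2])/v[:,2])[:,None]
def proj(c,P,obs=None):
    k,d=K(c);E=ext(c,obs); return cv2.projectPoints(np.array(P,float).reshape(-1,1,3),cv2.Rodrigues(E[:3,:3])[0],E[:3,3],k,d)[0].reshape(-1,2)
def tri(o1,v1,o2,v2):
    A=np.c_[v1,-v2];s=np.linalg.lstsq(A,o2-o1,rcond=None)[0];a=o1+s[0]*v1;b=o2+s[1]*v2;return (a+b)/2,np.linalg.norm(a-b)
E
cat > s.py <<'E'
from h import *
import pickle
o=bot.get_obs();D={}
for n in ("scene","top","wrist"):
    c=bot.capture(n);D[n]=c;cv2.imwrite(f"pics/{n}0.png",c["color"]);print(n,c["fov_y"],c["k1"],(-ext(c,o)[:3,:3].T@ext(c,o)[:3,3]).round())
pickle.dump((D,o),open("d0.pkl","wb"));print(o)
E
python3 s.py
```

```text
scene 51.027293685832376 -0.054471069536415805 [-318.  454.  520.]
top 57.657587840749045 -0.059202303700406855 [ 346.  -25. 1040.]
wrist 58.805351383806965 -0.03994761878190429 [ 213. -485.  385.]
{'time': 0.0, 'joint_positions': array([-1.44499051e+00,  3.42723233e-01,  1.52501020e+00, -1.39354926e-05,
        1.27540898e+00, -1.45979090e-01]), 'dq': array([ 0.0003239 ,  0.00010554,  0.00167803, -0.0011291 , -0.0008752 ,
        0.00041489]), 'tau': array([ 1.26172155e-03, -4.31232584e+01, -2.44222766e+01,  7.19306013e-02,
        5.56878909e-02, -1.11565437e-04]), 'tool_pos': array([ 140.91302009, -505.31182577,  226.04708436]), 'tcp_rot': array([-3.14005743e+00, -2.12246462e-04,  2.71788810e-01]), 'contact_force': array([ 0.6542657 , -0.32328001, -0.08834252]), 'moment': array([ 0.01141234,  0.00689899, -0.00730429]), 'finger_force': 0.0, 'grip_width': 92.09591178158851}
```

View pics/scene0.png

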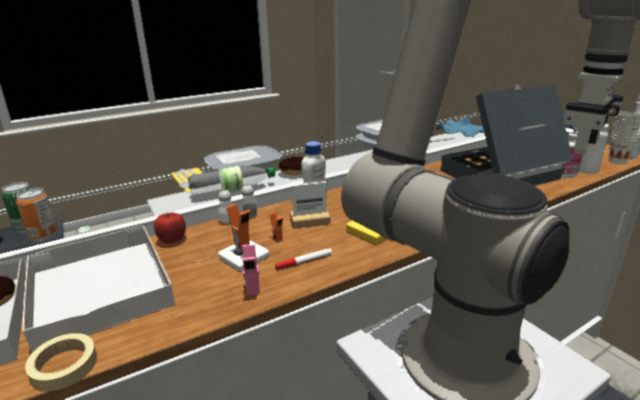

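View pics/top0.png

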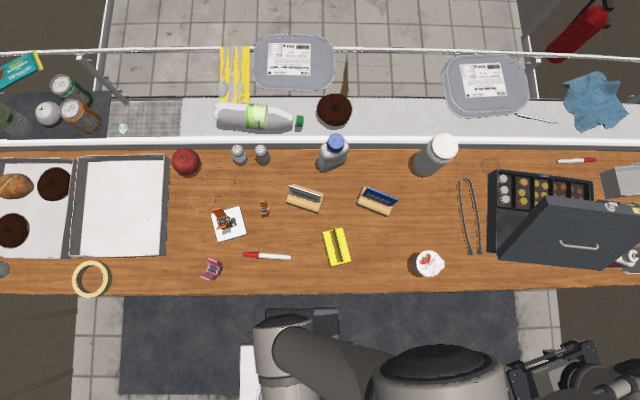

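The scene view shows the orange clip on its white stand at (243,235), with the pink clip in front and a small orange clip beside it. In the top view the stand is at (228,223), the white card at (305,197), the blue card at (378,200) and the yellow one at (337,246).

```bash
cat > m.py <<'E'
from h import *
import pickle
D,o=pickle.load(open("d0.pkl","rb"));c=D["top"];im=c["color"]
a=cv2.resize(im[195:250,195:280],None,fx=7,fy=7,interpolation=cv2.INTER_CUBIC)
b=cv2.resize(im[175:225,340:415],None,fx=7,fy=7,interpolation=cv2.INTER_CUBIC)
s=cv2.resize(D["scene"]["color"][185:280,205:290],None,fx=3,fy=3,interpolation=cv2.INTER_CUBIC)
W=np.zeros((600,800,3),np.uint8)
W[:385//1*1,:595][:330]=cv2.resize(a,(595,385))[:330]
W=np.zeros((600,800,3),np.uint8);W[:300,:464]=cv2.resize(a,(464,300));W[300:600,:450]=cv2.resize(b,(450,300));W[:285,500:755]=s
cv2.imwrite("pics/crop0.png",W)
g=cv2.cvtColor(im,cv2.COLOR_BGR2HSV)
def quad(m,x0,x1,y0,y1,z,lab):
    M=np.zeros_like(m);M[y0:y1,x0:x1]=m[y0:y1,x0:x1]
    n,l,st,ce=cv2.connectedComponentsWithStats(M.astype(np.uint8));i=1+np.argmax(st[1:,4])
    pts=np.argwhere(l==i)[:,::-1]
    P=plane(c,pts,z)[:,:2].astype(np.float32);r=cv2.minAreaRect(P);print(lab,st[i,4],ce[i].round(1),np.round(r[0],1),np.round(r[1],1),round(r[2],1))
    return P
H,S,V=[g[...,i].astype(int) for i in range(3)]
white=(S<40)&(V>170)
quad(white,205,252,203,245,18,"foot")
orange=(H<14)&(S>170)&(V>90)
quad(orange,205,250,195,245,110,"clip")
blue=(H>95)&(H<130)&(S>80)
quad(blue,350,410,180,222,110,"blue")
E
python3 m.py
```

```text
foot 559 [230.4 224.8] [483.  195.9] [83.2 83.6] 16.0
clip 98 [219.  212.5] [499.  201.9] [33.3 23.3] 34.7
blue 207 [380.6 196.2] [ 538.6 -218.8] [89.4 23.6] 68.2
```

View pics/crop0.png

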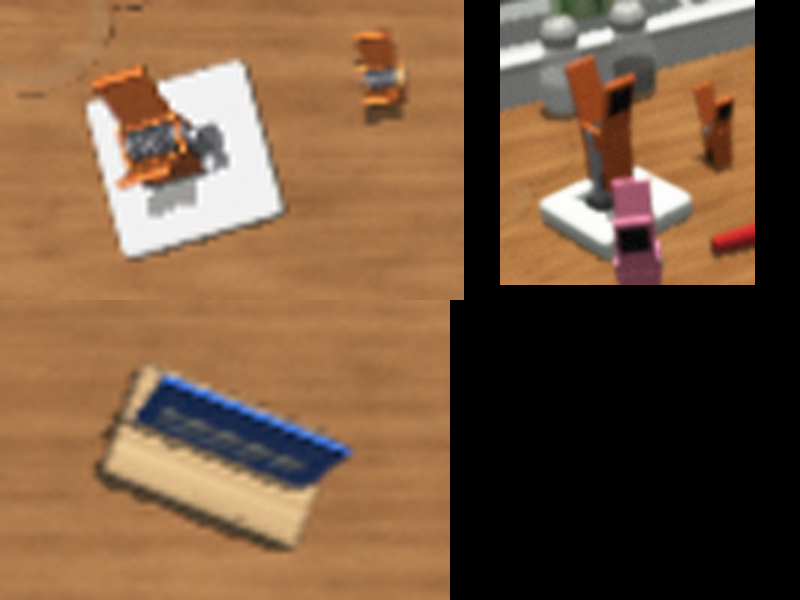

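The crop shows the clip's far and near handle tops as bright orange bars at top pixels ≈(216.6,208.7) and (221,227), square with its foot. The blue card's bright top edge runs from ≈(367,188) to (398,200).

```bash
cat >> m.py <<'E'
print("---")
br=(H<16)&(S>140)&(V>190)
n,l,st,ce=cv2.connectedComponentsWithStats(br[195:245,205:250].astype(np.uint8))
for i in range(1,n):
    if st[i,4]>5: quad((np.pad(l==i,((195,400-245),(205,640-250)))),0,640,0,400,130,"bar")
bb=blue&(V>150)
P=quad(bb,350,410,180,222,110,"edge")
E_=plane(c,[[367,187.5],[397.8,199.8]],110);print(E_.round(1),E_.mean(0),np.linalg.norm(E_[0]-E_[1]))
for n_,p,z in [("whitecard",(305,190),110),("bottle",(335,141),174),("jar",(444,142),163),("salt",(239,150),90),("pink",(210,265),110),("small",(264,206),60),("marker",(267,256),17),("apple",(186,161),60)]: print(n_,plane(c,[p],z).round())
E
python3 m.py|sed -n '/---/,$p'
```

```text
---
bar 14 [216.4 208.5] [506.2 204. ] [ 3.3 21.4] 18.6
bar 12 [221.6 226.7] [459.5 189.4] [ 3.2 21.2] 18.5
edge 33 [382.5 193.8] [ 547.6 -224.8] [85.   2.5] 67.4
[[ 564.1 -185.1  110. ]
 [ 530.6 -265.7  110. ]] [ 547.37613312 -225.38398065  110.        ] 87.29525542187109
whitecard [[558. -21. 110.]]
bottle [[669. -98. 174.]]
jar [[ 672. -382.  163.]]
salt [[675. 158.  90.]]
pink [[366. 219. 110.]]
small [[525.  91.  60.]]
marker [[391.  86.  17.]]
apple [[654. 312.  60.]]
```

```bash
cat > plan.py <<'E'
from h import *
import sys
x,y,z,yaw,n=map(float,sys.argv[1:6]);n=int(n);o=bot.get_obs()
R0=R.from_euler('xyz',o["tcp_rot"]);p0=np.array(o["tool_pos"]);R1=R.from_euler('xyz',[np.pi,0,np.radians(yaw)])
w=(R0.inv()*R1).as_rotvec()/n
print("at",p0.round(1),np.degrees(o["tcp_rot"]).round(1),"t",round(o["time"],2))
d=(np.array([x,y,z])-p0)/n/1000
for i in range(n):
    Ri=R0*R.from_rotvec(w*i); print([float(v) for v in np.r_[Ri.inv().apply(d),w].round(4)],end=",\n")
E
python3 plan.py 520 -280 280 67.4 10
```

```text
at [ 140.9 -505.4  226.2] [-179.9   -0.    15.6] t 0.15
[0.0426, -0.0115, -0.0054, -0.0001, -0.0001, -0.0905],
[0.0434, -0.0077, -0.0054, -0.0001, -0.0001, -0.0905],
[0.044, -0.0037, -0.0054, -0.0001, -0.0001, -0.0905],
[0.0441, 0.0003, -0.0054, -0.0001, -0.0001, -0.0905],
[0.0439, 0.0043, -0.0054, -0.0001, -0.0001, -0.0905],
[0.0433, 0.0082, -0.0054, -0.0001, -0.0001, -0.0905],
[0.0424, 0.0121, -0.0054, -0.0001, -0.0001, -0.0905],
[0.0411, 0.0159, -0.0054, -0.0001, -0.0001, -0.0905],
[0.0395, 0.0195, -0.0054, -0.0001, -0.0001, -0.0905],
[0.0376, 0.023, -0.0054, -0.0001, -0.0001, -0.0905],
```

```bash
python3 -m crank '[[0.043,-0.0115,-0.0055,0,0,-0.09],[0.043,-0.0075,-0.0055,0,0,-0.09],[0.044,-0.0035,-0.0055,0,0,-0.09],[0.044,0,-0.0055,0,0,-0.09],[0.044,0.0045,-0.0055,0,0,-0.09]]' 100
python3 -m crank '[[0.043,0.008,-0.0055,0,0,-0.09],[0.042,0.012,-0.0055,0,0,-0.09],[0.041,0.016,-0.0055,0,0,-0.09],[0.0395,0.0195,-0.0055,0,0,-0.09],[0.0375,0.023,-0.0055,0,0,-0.09]]'
python3 -m crank '[[0,0,0,0,0,0],[0,0,0,0,0,0]]'
cat > s1.py <<'E'
from h import *
import pickle,sys
o=bot.get_obs();c=bot.capture("wrist");pickle.dump((c,o),open(sys.argv[1]+".pkl","wb"));cv2.imwrite(f"pics/{sys.argv[1]}.png",c["color"]);print(o["tool_pos"],o["tcp_rot"],np.array(c["tool_from_camera"]).round(2))
E
python3 s1.py wblue
```

```text
time: 0.78
tool_pos: [331.8, -392.5, 254.2]
tcp_rot: [-3.141, 0.0, 0.725]
contact_force: [-0.1, -0.1, -0.2]
grip_width: 91.6
finger_force: 0.0
time: 1.4
tool_pos: [520.8, -281.0, 281.6]
tcp_rot: [-3.141, 0.0, 1.175]
contact_force: [-0.3, -0.9, -0.5]
grip_width: 91.8
finger_force: 0.0
time: 1.65
tool_pos: [519.3, -282.0, 281.1]
tcp_rot: [-3.14, 0.0, 1.171]
contact_force: [-1.2, 0.4, 0.2]
grip_width: 91.8
finger_force: 0.0
[ 519.28667856 -281.97262556  281.14014732] [-3.14030923e+00  2.53754150e-04  1.17134190e+00] [[   0.      0.96    0.28   74.96]
 [   1.     -0.     -0.      0.32]
 [  -0.      0.28   -0.96 -159.16]
 [   0.      0.      0.      1.  ]]
```

View pics/wblue.png

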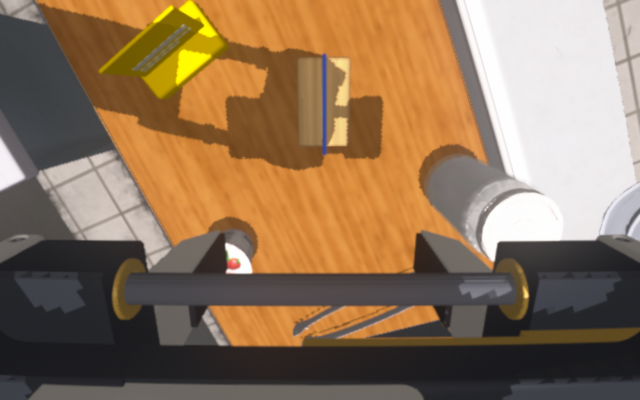

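The wrist view shows the blue card edge-on, its top edge from (324,54) to (324,153). The jar is on the right at (520,225) and the yellow card at upper left.

```bash
python3 - <<'E'
from h import *
import pickle
c,o=pickle.load(open("wblue.pkl","rb"));g=cv2.cvtColor(c["color"],cv2.COLOR_BGR2HSV).astype(int)
m=(g[...,0]>105)&(g[...,0]<130)&(g[...,1]>140);m[:, :280]=0;m[:,370:]=0;m[180:]=0
P=plane(c,np.argwhere(m)[:,::-1],110,o)[:,:2].astype(np.float32)
print(m.sum(),cv2.minAreaRect(P),P.mean(0),cv2.fitLine(P,2,0,.01,.01).ravel())
E
python3 plan.py 515 110 250 107 10
```

```text
99 ((547.256103515625, -225.74114990234375), (86.64987182617188, 0.002851485973224044), 67.29426574707031) [ 547.62115 -224.86714] [ 3.8599855e-01  9.2249936e-01  5.4762134e+02 -2.2486719e+02]
at [ 519.  -282.3  281.3] [-179.9    0.    67.1] t 1.7
[0.036, -0.0157, 0.0031, -0.0001, -0.0, -0.0697],
[0.037, -0.0131, 0.0031, -0.0001, -0.0, -0.0697],
[0.0378, -0.0105, 0.0031, -0.0001, -0.0, -0.0697],
[0.0384, -0.0078, 0.0031, -0.0001, -0.0, -0.0697],
[0.0389, -0.0051, 0.0031, -0.0001, -0.0, -0.0697],
[0.0392, -0.0024, 0.0031, -0.0001, -0.0, -0.0697],
[0.0392, 0.0003, 0.0031, -0.0001, -0.0, -0.0697],
[0.0391, 0.003, 0.0031, -0.0001, -0.0, -0.0697],
[0.0388, 0.0058, 0.0031, -0.0001, -0.0, -0.0697],
[0.0383, 0.0084, 0.0031, -0.0001, -0.0, -0.0697],
```

```bash
python3 -m crank '[[0.031,-0.0125,0.002,0,0,-0.07],[0.032,-0.011,0.002,0,0,-0.07],[0.0325,-0.0085,0.002,0,0,-0.07],[0.033,-0.0065,0.002,0,0,-0.07],[0.0335,-0.004,0.002,0,0,-0.07]]'>/dev/null
python3 -m crank '[[0.0335,-0.0015,0.002,0,0,-0.07],[0.0335,0,0.002,0,0,-0.07],[0.0335,0.003,0.002,0,0,-0.07],[0.0335,0.005,0.002,0,0,-0.07],[0.033,0.0075,0.002,0,0,-0.07]]'
python3 -m crank '[[0,0,0,0,0,0],[0,0,0,0,0,0]]' >/dev/null
python3 s1.py wclip
```

```text
time: 2.95
tool_pos: [518.3, 54.4, 261.7]
tcp_rot: [-3.142, 0.0, 1.872]
contact_force: [0.7, 0.3, 1.1]
grip_width: 91.7
finger_force: 0.0
[518.69572784  53.42239163 261.78630717] [-3.14144540e+00  6.92735607e-04  1.86977724e+00] [[   0.      0.96    0.28   74.63]
 [   1.     -0.     -0.      0.58]
 [  -0.      0.28   -0.96 -159.16]
 [   0.      0.      0.      1.  ]]
```

View pics/wclip.png

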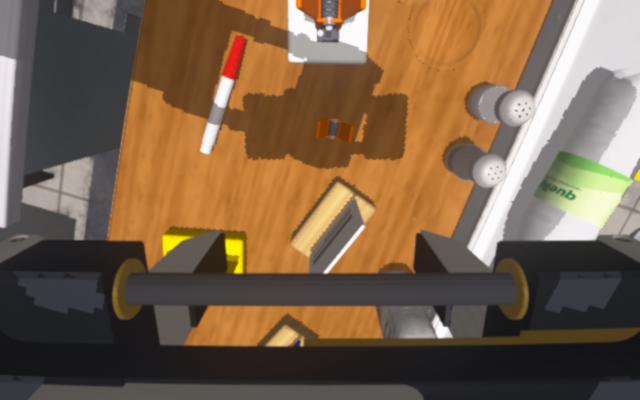

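The wrist view shows the clip cut off at the top (330,15), with the small clip at (335,128) and the white card at (335,225). I'll move forward to see it whole.

```bash
python3 -m crank '[[0.04,0,0,0,0,0],[0.04,0,0,0,0,0],[0,0,0,0,0,0],[0,0,0,0,0,0]]'|head -3
python3 s1.py wclip2 >/dev/null
```

```text
time: 3.75
tool_pos: [495.5, 129.9, 261.7]
tcp_rot: [3.141, 0.001, 1.871]
```

View pics/wclip2.png

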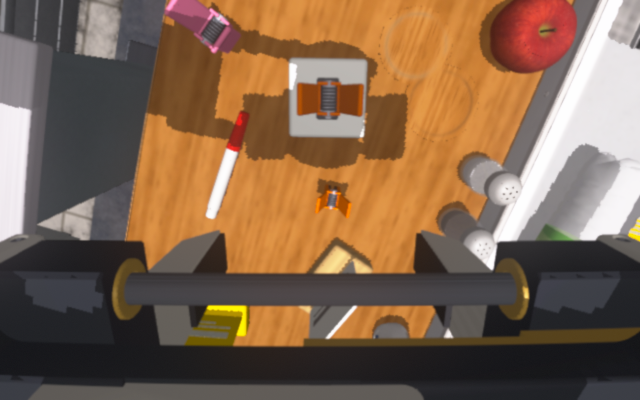

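Now the clip is whole, its handles running from (298,98) to (363,98) over the foot at (289–367, 58–137), square with the gripper.

```bash
python3 - <<'E'
from h import *
import pickle
c,o=pickle.load(open("wclip2.pkl","rb"));g=cv2.cvtColor(c["color"],cv2.COLOR_BGR2HSV).astype(int)
m=(g[...,0]<14)&(g[...,1]>190);m[:,:290]=0;m[:,368:]=0;m[:60]=0;m[140:]=0
n,l,st,ce=cv2.connectedComponentsWithStats(m.astype(np.uint8))
print(st[1:][st[1:,4]>20])
pts=np.argwhere(m&np.isin(l,1+np.flatnonzero(st[1:,4]>20)))[:,::-1]
for lo,hi in ((0,6),(-6,0)):
    x0=pts[:,0].min() if lo==0 else pts[:,0].max()
    e=pts[(pts[:,0]-x0>=lo)&(pts[:,0]-x0<=hi)]; y=(e[:,1].min()+e[:,1].max())/2
    print(x0,e[:,1].min(),e[:,1].max(),plane(c,[[x0,y],[x0,e[:,1].min()],[x0,e[:,1].max()]],131,o).round(1).tolist())
P=plane(c,pts,131,o)[:,:2].astype(np.float32);print(cv2.minAreaRect(P))
w=(g[...,1]<60)&(g[...,2]>100);w[:,:280]=0;w[:,376:]=0;w[:50]=0;w[145:]=0
n,l,st,ce=cv2.connectedComponentsWithStats(w.astype(np.uint8));k=1+np.argmax(st[1:,4])
print(cv2.minAreaRect(plane(c,np.argwhere(l==k)[:,::-1],18,o)[:,:2].astype(np.float32)))
E
python3 plan.py 483 196 200 107 3
```

```text
[[298  82  29  33 653]
 [331  83  32  33 724]]
298 84 114 [[459.1, 190.8, 131.0], [455.9, 201.7, 131.0], [462.4, 179.6, 131.0]]
362 85 115 [[507.8, 205.0, 131.0], [504.1, 215.9, 131.0], [511.6, 194.0, 131.0]]
((483.1069641113281, 198.584716796875), (50.46028518676758, 24.88302993774414), 16.280258178710938)
((484.037353515625, 196.81423950195312), (84.6330337524414, 84.2015380859375), 15.995597839355469)
at [495.5 129.8 261.7] [180.    0.  107.1] t 3.8
[0.0223, 0.0025, 0.0206, 0.0, 0.0002, 0.0009],
[0.0223, 0.0025, 0.0206, 0.0, 0.0002, 0.0009],
[0.0223, 0.0025, 0.0206, 0.0, 0.0002, 0.0009],
```

```bash
python3 -m crank '[[0.022,0.0025,0.02,0,0,0.004],[0.0225,0.003,0.02,0,0,0.003],[0.0225,0.0025,0.022,0,0,0.003],[0,0,0.02,0,0,0],[0,0,0,0,0,0]]'; python3 plan.py 483.3 197 92 106.5 4
```

```text
time: 4.42
tool_pos: [482.8, 196.3, 178.4]
tcp_rot: [-3.138, 0.0, 1.86]
contact_force: [-0.5, -0.2, 0.3]
grip_width: 91.9
finger_force: 0.0
at [482.8 196.3 178.4] [-179.8    0.   106.6] t 4.42
[0.0001, 0.0002, 0.0216, -0.0008, 0.0, 0.0004],
[0.0001, 0.0002, 0.0216, -0.0008, 0.0, 0.0004],
[0.0001, 0.0002, 0.0216, -0.0008, 0.0, 0.0004],
[0.0001, 0.0002, 0.0216, -0.0008, 0.0, 0.0004],
```

```bash
python3 -m crank '[[0,0,0.022,0,0,0],[0,0,0.022,0,0,0],[0,0,0.022,0,0,0],[0,0,0.02,0,0,0],[0,0,0,0,0,0]]'
python3 -m crank '[[0,0,0,0,0,0],[0,0,0,0,0,0],[0,0,0,0,0,0],[0,0,0,0,0,0],[0,0,0,0,0,0]]' 0;python3 -m crank '[[0,0,0,0,0,0],[0,0,0,0,0,0],[0,0,0,0,0,0]]'
```

```text
time: 5.05
tool_pos: [483.3, 196.5, 93.4]
tcp_rot: [-3.14, 0.0, 1.86]
contact_force: [0.5, 0.5, 0.0]
grip_width: 91.7
finger_force: 0.0
time: 5.68
tool_pos: [484.0, 197.7, 94.6]
tcp_rot: [3.139, 0.0, 1.862]
contact_force: [0.1, -0.4, 7.9]
grip_width: 46.6
finger_force: 5.8
time: 6.05
tool_pos: [483.7, 197.6, 95.2]
tcp_rot: [3.14, 0.0, 1.862]
contact_force: [-1.7, -1.0, 10.9]
grip_width: 25.3
finger_force: 30.0
```

```bash
python3 -m crank '[[0,0,-0.01,0,0,0],[0,0,-0.015,0,0,0],[0,0,-0.02,0,0,0],[0,0,-0.02,0,0,0],[0,0,-0.03,0,0,0]]'; python3 -m crank '[[0,0,-0.03,0,0,0],[0,0,-0.025,0,0,0],[0,0,0,0,0,0]]'; python3 -c "
from h import *
cv2.imwrite('pics/lift.png',cv2.resize(bot.capture('scene')['color'][100:330,150:400],None,fx=2,fy=2))"
python3 plan.py 547.4 -225.3 240 67.3 12
```

```text
time: 6.68
tool_pos: [482.7, 197.4, 189.5]
tcp_rot: [-3.14, 0.0, 1.862]
contact_force: [0.5, 0.8, -1.1]
grip_width: 25.4
finger_force: 30.0
time: 7.05
tool_pos: [484.1, 197.7, 246.0]
tcp_rot: [3.137, 0.0, 1.862]
contact_force: [0.2, 0.2, -1.1]
grip_width: 25.4
finger_force: 30.0
at [483.3 197.5 244.2] [179.9   0.  106.7] t 7.1
[-0.0353, -0.005, 0.0004, 0.0001, -0.0, 0.0573],
[-0.0355, -0.003, 0.0004, 0.0001, -0.0, 0.0573],
[-0.0356, -0.0009, 0.0004, 0.0001, -0.0, 0.0573],
[-0.0356, 0.0011, 0.0004, 0.0001, -0.0, 0.0573],
[-0.0355, 0.0031, 0.0004, 0.0001, -0.0, 0.0573],
[-0.0353, 0.0052, 0.0004, 0.0001, -0.0, 0.0573],
[-0.0349, 0.0072, 0.0004, 0.0001, -0.0, 0.0573],
[-0.0344, 0.0092, 0.0004, 0.0001, -0.0, 0.0573],
[-0.0339, 0.0111, 0.0004, 0.0001, -0.0, 0.0573],
[-0.0332, 0.013, 0.0004, 0.0001, -0.0, 0.0573],
[-0.0324, 0.0149, 0.0004, 0.0001, -0.0, 0.0573],
[-0.0315, 0.0168, 0.0004, 0.0001, -0.0, 0.0573],
```

View pics/lift.png

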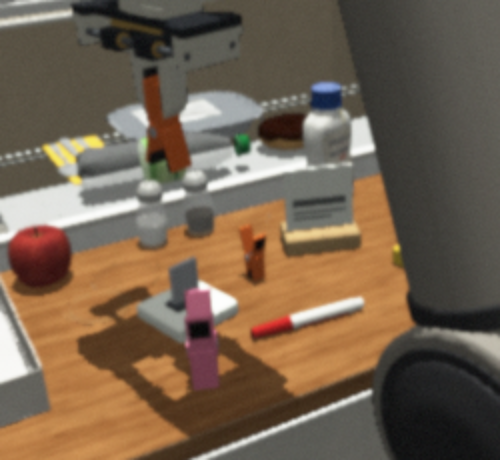

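The clip is held open, upright and clear of the bare tab at (183,285). Everything else still stands.

```bash
python3 -m crank '[[-0.0355,-0.005,0,0,0,0.057],[-0.0355,-0.003,0,0,0,0.057],[-0.0355,-0.001,0,0,0,0.057],[-0.0355,0.001,0,0,0,0.057],[-0.0355,0.003,0,0,0,0.057]]' >/dev/null
python3 -m crank '[[-0.0355,0.005,0,0,0,0.057],[-0.035,0.007,0,0,0,0.057],[-0.0345,0.009,0,0,0,0.057],[-0.034,0.011,0,0,0,0.057],[-0.033,0.013,0,0,0,0.057]]' >/dev/null
python3 -m crank '[[-0.0325,0.015,0,0,0,0.057],[-0.0315,0.017,0,0,0,0.057],[0,0,0,0,0,0],[0,0,0,0,0,0]]'
python3 plan.py 547.4 -225.3 200 67.3 2; python3 s1.py wov >/dev/null
```

```text
time: 8.85
tool_pos: [546.5, -225.1, 242.5]
tcp_rot: [-3.139, -0.001, 1.178]
contact_force: [0.0, -0.1, -0.5]
grip_width: 25.1
finger_force: 30.0
at [ 546.5 -225.1  242.5] [-179.9   -0.    67.5] t 8.85
[0.0001, 0.0005, 0.0212, -0.0013, -0.0004, 0.0018],
[0.0001, 0.0005, 0.0212, -0.0013, -0.0004, 0.0018],
```

View pics/wov.png

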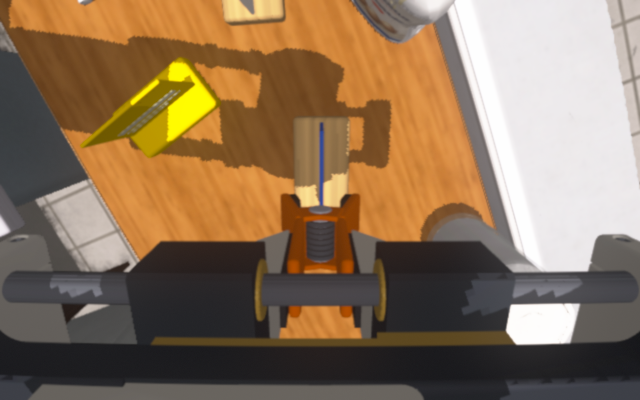

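The open jaws straddle the card in the wrist view: the edge is at column 322, the clip's pin at 320, and they are parallel. I'll lower the clip.

```bash
python3 -m crank '[[0,0.001,0.02,0,0,0.004],[0,0,0.02,0,0,0],[0,0,0.02,0,0,0],[0,0,0.02,0,0,0],[0,0,0.012,0,0,0]]' >/dev/null; python3 -m crank '[[0,0,0,0,0,0],[0,0,0,0,0,0],[0,0,0,0,0,0]]';python3 s1.py wend >/dev/null; python3 -c "
from h import *
import pickle
c=bot.capture('top');pickle.dump(c,open('tend.pkl','wb'))
a=cv2.resize(c['color'][140:250,320:440],(480,440));w=cv2.imread('pics/wend.png')[60:340,240:410]
b=cv2.resize(w,(267,440));cv2.imwrite('pics/end.png',np.hstack([a,b]))"
```

```text
time: 9.9
tool_pos: [548.4, -226.4, 152.6]
tcp_rot: [3.14, 0.0, 1.174]
contact_force: [-0.2, 0.3, -0.5]
grip_width: 25.2
finger_force: 30.0
```

View pics/end.png

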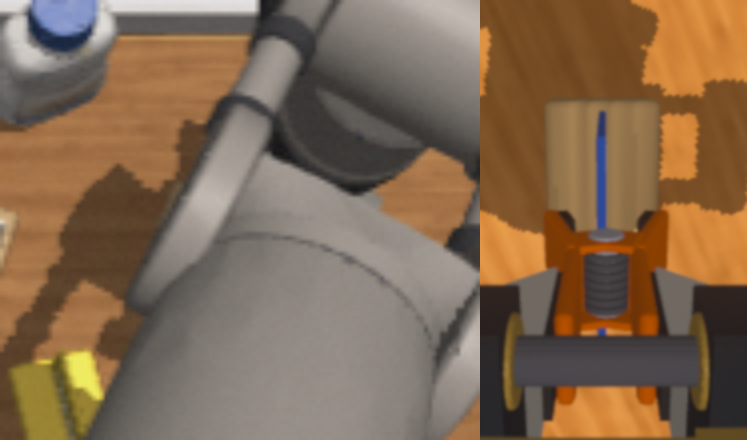

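The card runs between the jaws (crop columns 602 and 606), and the tool feels no contact force. By the numbers, the jaw tips are about 20 mm below the edge. I'm handing it in.

```bash
python3 -c "
from plant import bot
print(bot.close_job())"
```

```text
the job is handed in; nothing more can be done
None
```

I've handed the job in with the orange clip held squeezed open (30 N, 25 mm grip width) and upright astride the middle of the blue card's top edge, jaw tips about 20 mm below it by calculation and no contact force felt; the hand-in returned no verdict.

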